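# Open the roll-top box and shut the glaze jars

### The job

Raise the slatted shutter of the roll-top box by its pull, up and back along its curved tracks, until it stays fully open by itself. Then press down the jar cap inside that stands proud, so that both jars are fully shut, and leave the box open. Leave the bowl, the white pot and the wooden rib beside the box where they are.

Things in the scene. Friction and masses are not known exactly. Their poses are not given: they have to be found in the camera images.
- rolltop: fixed plywood roll-top box on the table, 274 mm deep, 250 mm wide (y), 192 mm high, two D-shaped side cheeks 12 mm thick. Origin under its middle on the table; x points from its front (pull side, towards the robot) to its back, y to its left, z up. Below the shutter is a sill 58 mm high. Shutter open, the front upper quarter is open; the rear half lies under a fixed hood
- track_centre (a point): centre line of the curved tracks, midway between the cheeks, 55 mm above the box's origin; axes as the box's. The shutter turns about the y axis through it at radius 125 mm (slats 8 mm thick)
- shutter (a joint): angle of the slatted wooden shutter along its tracks, rad: 0 shut, grows as its lower edge goes up and back, 1.75 at the stop (open). It weighs about 0.3 kg; lifting it takes 2 to 3 N at the pull. Let go below about 0.8 it falls shut; beyond about 1.15 it runs on to the stop by itself and stays
- pull (a point): grip point on the dark wooden pull, a bar standing straight out of the shutter in the middle of its lower edge: 16 mm thick (along box y), 24 mm along the tracks, 50 mm long outwards, ending 20 mm past the point. The point circles track_centre at 161 mm, at 0.192 rad + shutter angle above the level to the front. Frame as the box's when shut, turns with the shutter
- jar_a: one of two alike white jars fixed to the floor of the box in its front half, side by side, left and right in either order, about 104 mm apart; 52 mm wide, neck top 92 mm over its foot. Origin: centre of its foot, 10 mm above the table
- jar_b: the other jar, alike
- cap_a (a joint): height of jar_a's cap above its home position, m: 0 fully on, starts about 0.010 to 0.014 proud. It slides straight down with about 6 N friction and stays where it is left; a solid stop is at 0
- cap_b (a joint): the same for jar_b's cap, which is on (0) at the start
- cap_a_top (a point): centre of the flat top of jar_a's cap, a ribbed grey disc 46 mm wide, 25 mm high. Fully on, the top is 110 mm above the table
- cap_b_top (a point): the same for jar_b's cap
- slip_bowl: loose grey bowl, 124 mm wide, 50 mm high, right of the box; origin under its centre; to be left alone
- white_pot: loose small white pot, 68 mm wide, 40 mm high, left of the box; origin under its centre; to be left alone
- rib_wood: loose flat wooden rib, 83 x 56 x 10 mm, near the front edge of the table; origin under its centre; to be left alone

How it is judged:
By the outcome, as a careful person would: the job done as asked, in the order asked, and still so for the second after the job is handed in, with the robot touching nothing.
It also fails if it takes over 51 s, if anything falls off the work surface, if the arm or the gripper's body presses on something with over 40 N, if the wrist force passes 120 N, or if a joint passes its speed limit or range.

### The arm

A 6-joint arm with a two-finger parallel gripper is mounted at the origin on a cart in front of the work surface, level with it; the furniture and walls round the work are solid. World frame = base frame: x ahead of the robot, y to its left, z up, the work surface at z = 0. Lengths are in m, angles in degrees, forces in N, time in s.
With the tool pointing down it reaches from about 0.375 to 0.925 m from the base axis. Payload 5.7 kg.
Tool frame: the origin (TCP) lies midway between the tips of the shut fingers; the grasp point (between the pads) lies 19 mm behind it; z points along the fingers, y is the line along which they close (so a half turn about z gives the same grasp; the last joint's range is limited). The gripper opens to 85 mm and grips with 20 to 120 N. Pads are 22 mm wide; open, the fingers measure 114 mm over their backs; the gripper's body (76 mm by 85 mm) begins 54 mm behind the grasp point. The pads swing forward as they close: fully open they stand 13 mm farther back than shut.
Start: joints at [61.301, 20.558, 86.54, -0, 72.909, -6.595], TCP at [0.226, 0.556, 0.231] pointing down, gripper open.
Joint ranges: [-170.27, 170.27], [-57.76, 135], [12.27, 136.19], [-55.21, 235.2], [11.17, 155.16], [-170.74, 170.74]. Speed limits (degrees/s): [136.94, 136.94, 180, 180, 180, 180].

### API

Orientations are given as [roll, pitch, yaw] about the fixed x, y, z axes, in that order (R = Rz(yaw) Ry(pitch) Rx(roll)).
In Python, from rig import arm gives the robot as it stands.
- The arm moves only by the shell command python3 -m inch 'ROWS' [OPENING] [FORCE]. ROWS is JSON, a list of rows, each a list of 6 numbers: the shift along the tool's x, y, z in cm, then the turn, a rotation vector about the tool's x, y, z in degrees. In form: [[tx, ty, tz, ax, ay, az], ...]. A call has 1 to 12 rows; each row shifts and turns the commanded pose from where the row before left it, along the tool's axes as they then stand; what a row does not reach is not made up. A row lasts 1/10 s, in which the tool goes at most 50 mm and 8.59 degrees, less where a joint would pass 70% of its speed; a pose out of reach is approached as far as the arm can. A call with a gripper value outside its range is refused whole. OPENING is the opening, from 0 (shut) to 1 (fully open), set as the call begins (- or left out, the last holds). The fingers move at their own pace and stop on an object; FORCE is the grip in N (left out, the last holds). Time passes only in rows, so rows that do not move let the fingers close. It gives the time, the measured TCP pose, the force, the opening and the grip force at its end, in the units of the state.
- arm.get_state(): the state, without advancing time (a new reading comes with each control period).
- arm.snapshot(name): name is "scene" or "top"; returns the picture (384x512x3 uint8, red, green, blue); there is no depth.
- arm.camera_info(name): a dict with "mtx" (3x3 intrinsics, pixels), "eye" and "rotation" of the camera in the world. Camera axes: x right, y down, z forward; pixel columns grow to the right and rows downward; lengths in m; the calibration is good to about 2 mm. A picture is of the moment at which its call begins. camera_info takes no time and is no camera call.
- arm.job_done(): hands the job in; it is judged then, once.
The state is a dict: "t": time; "joints": joint angles; "dq": joint speeds; "joint_torque": joint torques, N m; "position": TCP position; "orientation": TCP orientation; "contact_force": force on the tool from outside, world axes, zero at the start; "wrist_torque": the same for the moment, N m; "opening": opening from 0.0 (shut) to 1.0 (fully open); "finger_force": force on a finger pad.
Only numpy, scipy, OpenCV 4.12 (cv2) and the standard library are available. Lean on these libraries where they do the work, as an engineer would, in place of code of your own. Each camera call takes 0.05 s, during which the arm holds its last target. There are 200 camera calls.

## Working session

There is one attempt and no reset: what is moved stays moved. The work goes in short steps, Python scripts to look and compute and a shell command to move; the robot and the scene stay as the last step left them, time stands still between calls to the robot, and variables do not carry over. Pictures are saved under pics/ and viewed, at most 10 in all, crops included, and the job is handed in when it is done.

```bash
mkdir -p pics; ls
python3 - <<'E'
from rig import arm
import cv2,numpy as np
for n in("scene","top"):
    im=arm.snapshot(n); cv2.imwrite(f"pics/{n}0.png",im[:,:,::-1])
    i=arm.camera_info(n); print(n,{k:np.round(v,4).tolist() for k,v in i.items() if k in("mtx","eye","rotation")})
print(arm.get_state())
E
```

```text
pics
scene {'mtx': [[395.3022, 0.0, 252.8922], [0.0, 395.3022, 188.5291], [0.0, 0.0, 1.0]], 'eye': [1.1586, 0.1274, 0.6452], 'rotation': [-124.5744, 1.1398, 117.9171]}
top {'mtx': [[461.5412, 0.0, 259.8763], [0.0, 461.5412, 196.0927], [0.0, 0.0, 1.0]], 'eye': [-0.3567, -0.3912, 1.1868], 'rotation': [-141.5718, 0.981, -80.7711]}
{'t': 0.1, 'joints': array([ 6.12995163e+01,  2.05926275e+01,  8.65952913e+01,  1.24540035e-03,
        7.29098357e+01, -6.59595750e+00]), 'dq': array([ 0.02069235, -0.17622524, -0.07853972,  0.12706366, -0.05766037,
       -0.0851114 ]), 'joint_torque': array([-7.33447796e-04, -5.28649378e+01, -2.79349637e+01, -2.57667316e-04,
        5.05671007e-03, -1.39031110e-05]), 'position': array([0.22547839, 0.55532522, 0.23053329]), 'orientation': array([-1.79903029e+02, -1.24106891e-02,  1.57895096e+02]), 'contact_force': array([-0.51726418,  0.74839081,  0.08157733]), 'wrist_torque': array([ 0.02711661,  0.03109191, -0.01254943]), 'finger_force': 0.0, 'opening': 1.0048323511450563}
```

View pics/scene0.png

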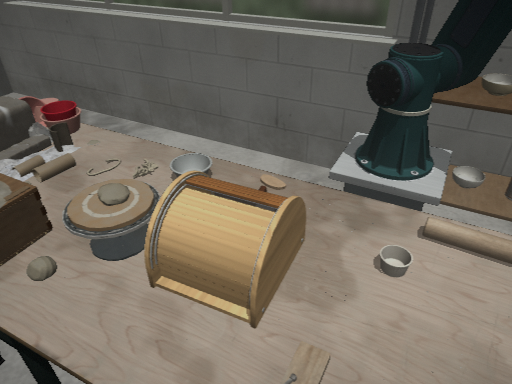

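View pics/top0.png

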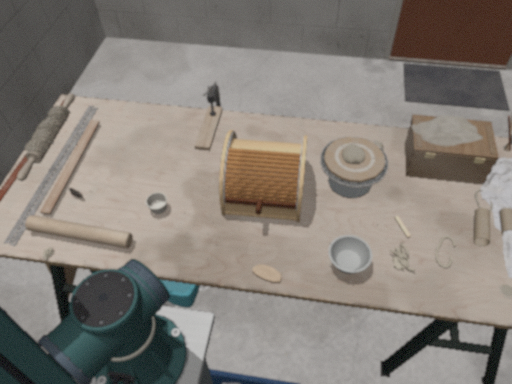

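Scene view: back of the box with the hood, foot corners near (150,280) and (253,322). Top view: front of the box, dark pull near (259,210), pot (157,203), bowl (350,256), rib (266,272). I'll zoom in on the box in both views.

Run:
```python
import cv2,numpy as np
a=cv2.imread("pics/top0.png")[120:230,205:320]; b=cv2.imread("pics/scene0.png")[165:330,140:315]
a=cv2.resize(a,None,fx=5,fy=5,interpolation=2); b=cv2.resize(b,None,fx=3.3,fy=3.3,interpolation=2)
cv2.imwrite("pics/c1.png",a);cv2.imwrite("pics/c2.png",b);print(a.shape,b.shape)
```

```text
(550, 575, 3) (544, 578, 3)
```

View pics/c1.png

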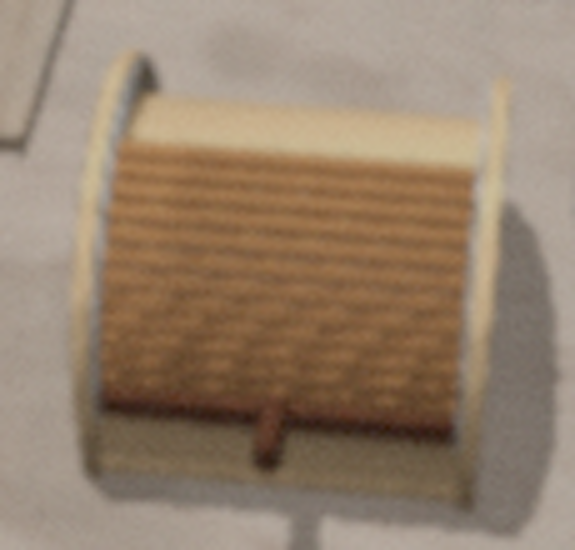

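View pics/c2.png

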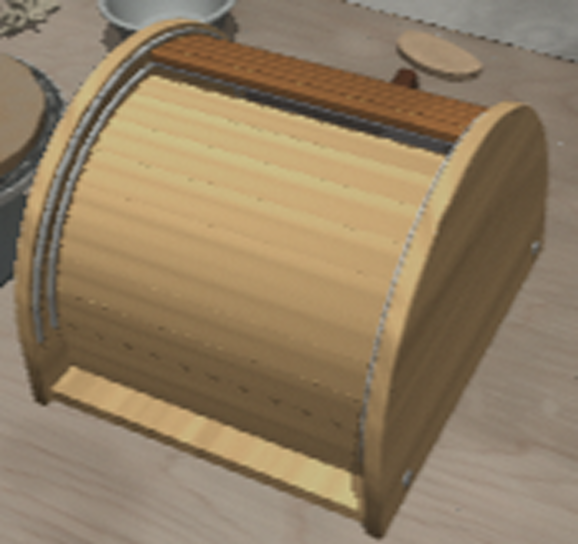

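Crops: the front foot corners in the top view are at about (222,215) and (299,221.6), and the pull tip at (258.2,212.6). In the scene view the rear foot corners are at (152,287) and (253.6,327). Next I cast rays.

```bash
cat > h.py <<'E'
from rig import arm
import numpy as np
from scipy.spatial.transform import Rotation as R
def cam(n):
    i=arm.camera_info(n); r=np.array(i["rotation"],float)
    Rm=r if r.ndim==2 else R.from_euler("xyz",r,degrees=True).as_matrix()
    return np.array(i["mtx"]),np.array(i["eye"]),Rm
def ray(n,u,v,z):
    K,e,Rm=cam(n); d=Rm@np.linalg.inv(K)@[u,v,1]; return e+d*(z-e[2])/d[2]
def proj(n,p):
    K,e,Rm=cam(n); q=K@(Rm.T@(np.array(p)-e)); return q[:2]/q[2]
E
python3 - <<'E'
from h import *
np.set_printoptions(precision=4,suppress=True)
fl=ray("top",222,215,0);fr=ray("top",299,221.6,0);br=ray("scene",152.1,287.1,0);bl=ray("scene",253.6,327.1,0)
tip=ray("top",258.2,212.6,.0895)
for p in(fl,fr,br,bl,tip):print(p)
A=np.array([[-.137,.125],[-.137,-.125],[.137,-.125],[.137,.125]]);B=np.array([fl,fr,br,bl])[:,:2]
for idx in([0,1,2,3],[2,3],[0,1]):
    a,b=A[idx],B[idx];ac=a-a.mean(0);bc=b-b.mean(0)
    th=np.arctan2((ac[:,0]*bc[:,1]-ac[:,1]*bc[:,0]).sum(),(ac*bc).sum())
    c,s=np.cos(th),np.sin(th);M=np.array([[c,-s],[s,c]]);t=b.mean(0)-M@a.mean(0)
    print(np.degrees(th),t,(b-(a@M.T+t)),"tip",M@[-.1777,0]+t, M.T@(tip[:2]-t))
    for q in ([-.1777,0,.0895],):
        w=np.r_[M@q[:2]+t,q[2]];print(proj("top",w),proj("scene",w))
for n,u,v,z in(("top",350,243,.05),("top",157,199,.04),("top",266,273,.01)):print(ray(n,u,v,z))
E
```

```text
[ 0.4759 -0.113   0.    ]
[ 0.4867 -0.358   0.    ]
[ 0.7584 -0.3418  0.    ]
[ 0.748  -0.1032  0.    ]
[ 0.4376 -0.2381  0.0895]
2.64076604775935 [ 0.6173 -0.229 ] [[ 0.0013 -0.0026]
 [ 0.0005  0.0022]
 [-0.0014  0.0058]
 [-0.0004 -0.0054]] tip [ 0.4397 -0.2372] [-0.1799 -0.0008]
[258.0295 211.9733] [263.1783 188.5164]
2.505892981700446 [ 0.6163 -0.2285] [[-0.0002  0.0056]
 [ 0.0002 -0.0056]] tip [ 0.4388 -0.2362] [-0.179  -0.0018]
[257.6617 212.1862] [263.6894 188.421 ]
2.517270937010335 [ 0.6182 -0.2295] [[ 0.0001 -0.0024]
 [-0.0001  0.0024]] tip [ 0.4406 -0.2373] [-0.1808 -0.0006]
[258.1188 211.7372] [262.9725 188.6883]
[ 0.3976 -0.5136  0.05  ]
[0.4787 0.0951 0.04  ]
[ 0.2858 -0.2842  0.01  ]
```

```bash
cat >> h.py <<'E'
BOX=np.array([.617,-.229]);YAW=2.6
def tool(phi):  # tool z points forward(+box x) at phi deg below level; tool y = -box y
    f=np.radians(phi); z=np.array([np.cos(f),0,-np.sin(f)]); y=np.array([0,-1.,0]); x=np.cross(y,z)
    return R.from_euler("z",YAW,degrees=True)*R.from_matrix(np.c_[x,y,z])
def box(x,y,z): return np.r_[BOX,0]+R.from_euler("z",YAW,degrees=True).apply([x,y,z])
def rows(p,Rt,N,cur=None):
    """equal row taking the tool from cur to (p,Rt) in N rows"""
    if cur is None:
        s=arm.get_state(); cur=(s["position"],R.from_euler("xyz",s["orientation"],degrees=True))
    w=(cur[1].inv()*Rt).as_rotvec()/N; d=cur[1].inv().apply(np.array(p)-cur[0])
    S=sum(R.from_rotvec(w*k).as_matrix() for k in range(N))
    print(N,"x",np.round(np.r_[np.linalg.solve(S,d)*100,np.degrees(w)],2).tolist()); return (np.array(p),Rt)
E
python3 - <<'E'
from h import *
c=rows([.5,.2,.25],R.from_euler("xyz",arm.get_state()["orientation"],degrees=True),12)
c=rows([.5,.05,.25],tool(90)*R.from_euler("z",-60,degrees=True),12,c)
c=rows([.42,-.2,.22],tool(90),8,c)
E
```

```text
12 x [-3.23, -1.88, -0.16, 0.0, 0.0, 0.0]
12 x [-1.28, -0.58, 0.0, -0.01, 0.01, 7.94]
8 x [-2.78, 2.01, 0.38, 0.0, 0.0, 7.5]
```

```bash
python3 -m inch '[[-3.2,-1.9,-0.2,0,0,0],[-3.2,-1.9,-0.2,0,0,0],[-3.2,-1.9,-0.2,0,0,0],[-3.2,-1.9,-0.2,0,0,0],[-3.2,-1.9,-0.2,0,0,0],[-3.2,-1.9,-0.2,0,0,0],[-3.2,-1.9,-0.2,0,0,0],[-3.2,-1.9,-0.2,0,0,0],[-3.2,-1.9,-0.2,0,0,0],[-3.2,-1.9,-0.2,0,0,0],[-3.2,-1.9,-0.2,0,0,0],[-3.2,-1.9,-0.2,0,0,0]]'
python3 -m inch '[[-1.3,-0.6,0,0,0,8],[-1.3,-0.6,0,0,0,8],[-1.3,-0.6,0,0,0,8],[-1.3,-0.6,0,0,0,8],[-1.3,-0.6,0,0,0,8],[-1.3,-0.6,0,0,0,8],[-1.3,-0.6,0,0,0,8],[-1.3,-0.6,0,0,0,8],[-1.3,-0.6,0,0,0,8],[-1.3,-0.6,0,0,0,8],[-1.3,-0.6,0,0,0,8],[-1.3,-0.6,0,0,0,8]]'
python3 - <<'E'
from h import *
print(arm.get_state()["joints"].round(1))
c=rows(box(-.20,0,.22),tool(90),8)
c=rows(box(-.20,0,.17),tool(55),6,c)
E
```

```text
t: 1.3
position: [0.4962, 0.1987, 0.2551]
orientation: [-180.0, -0.0, 157.9]
contact_force: [0.9, 0.3, 0.1]
opening: 0.998
finger_force: 0.0
t: 2.5
position: [0.4929, 0.047, 0.2549]
orientation: [-180.0, 0.0, 61.6]
contact_force: [0.4, 0.0, -0.4]
opening: 1.002
finger_force: 0.0
[-2.5 10.6 97.3 -0.  72.2 25.9]
8 x [-2.98, 2.44, 0.44, -0.0, 0.01, 7.37]
6 x [-0.21, -0.0, 0.82, -0.0, 5.83, 0.0]
```

```bash
python3 -m inch '[[-3,2.4,0.4,0,0,7.4],[-3,2.4,0.4,0,0,7.4],[-3,2.4,0.4,0,0,7.4],[-3,2.4,0.4,0,0,7.4],[-3,2.4,0.4,0,0,7.4],[-3,2.4,0.4,0,0,7.4],[-3,2.4,0.4,0,0,7.4],[-3,2.4,0.4,0,0,7.4]]'
python3 -m inch '[[-0.2,0,0.8,0,5.8,0],[-0.2,0,0.8,0,5.8,0],[-0.2,0,0.8,0,5.8,0],[-0.2,0,0.8,0,5.8,0],[-0.2,0,0.8,0,5.8,0],[-0.2,0,0.8,0,5.8,0],[0,0,0,0,0,0]]'
python3 - <<'E'
from h import *
import cv2
s=arm.get_state();print(s["joints"].round(1),s["position"],s["orientation"])
a=np.array([.192]);g=lambda r,sh:box(-r*np.cos(.192+sh),0,.055+r*np.sin(.192+sh))
def tcp(sh,phi,r=.163): return g(r,sh)+tool(phi).apply([0,0,.019])
c=rows(tcp(0,45),tool(45),8)
im=arm.snapshot("scene");im2=arm.snapshot("top")
cv2.imwrite("pics/p1.png",cv2.hconcat([cv2.resize(im[90:290,130:330],(390,390)),cv2.resize(im2[100:300,150:350],(390,390))])[:,:,::-1])
E
```

```text
t: 3.3
position: [0.4149, -0.2375, 0.223]
orientation: [180.0, 0.0, 2.4]
contact_force: [-0.4, -1.0, -0.1]
opening: 1.0
finger_force: 0.0
t: 4.0
position: [0.4138, -0.2328, 0.175]
orientation: [-179.3, -32.7, 2.4]
contact_force: [-0.4, 0.9, 0.7]
opening: 1.001
finger_force: 0.0
[-61.3   8.  126.2  47.8  41.4  -9.5] [ 0.41375869 -0.23275551  0.17502683] [-179.30599362  -32.66296435    2.41606505]
8 x [-0.23, 0.08, 1.45, -0.07, 1.54, -0.03]
```

View pics/p1.png

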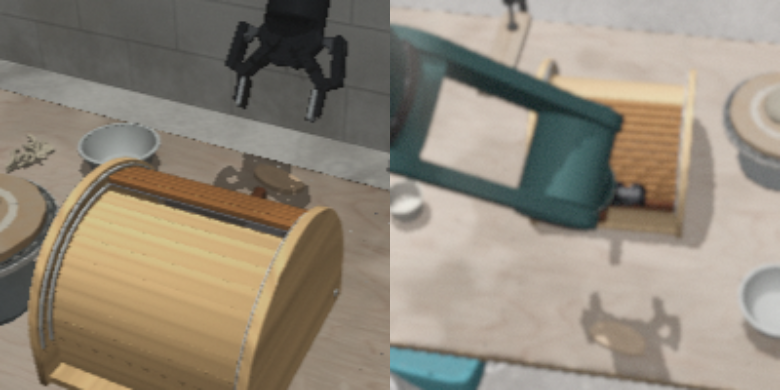

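Fingers are clear, tilted and straddling the pull's line; the box is undisturbed. j3 is near its limit, so I keep the tilt at about 57° below level and descend.

```bash
cat >> h.py <<'E'
g=lambda r,sh:box(-r*np.cos(.192+sh),0,.055+r*np.sin(.192+sh))
def tcp(sh,phi,r=.163): return g(r,sh)+tool(phi).apply([0,0,.019])
E
python3 - <<'E'
from h import *
print(tcp(0,57)); rows(tcp(0,57),tool(57),8)
E
```

```text
[ 0.4674974  -0.23578887  0.07016933]
8 x [-0.17, 0.06, 1.47, -0.06, 0.05, -0.01]
```

```bash
python3 -m inch '[[-0.2,0.1,1.5,0,0,0],[-0.2,0.1,1.5,0,0,0],[-0.2,0,1.5,0,0,0],[-0.2,0.1,1.5,0,0,0],[-0.2,0,1.5,0,0,0],[-0.1,0.1,1.4,0,0,0],[-0.1,0,1.4,0,0,0],[-0.1,0.1,1.4,0,0,0],[0,0,0,0,0,0]]'
python3 - <<'E'
from h import *
import cv2
rows(tcp(0,57),tool(57),2)
s=arm.get_state();print(s["joints"].round(1),s["orientation"])
im=arm.snapshot("scene");im2=arm.snapshot("top")
cv2.imwrite("pics/p2.png",cv2.hconcat([cv2.resize(im[110:240,190:320],(390,390)),cv2.resize(im2[140:270,200:330],(390,390))])[:,:,::-1])
E
```

```text
t: 5.0
position: [0.4702, -0.2357, 0.071]
orientation: [-179.6, -32.7, 2.9]
contact_force: [0.3, 0.0, 0.0]
opening: 1.0
finger_force: 0.0
2 x [-0.14, -0.0, -0.04, -0.27, 0.14, 0.12]
[-53.6  24.9 127.4  73.9  28.2 -33.7] [-179.60436801  -32.72240986    2.88210587]
```

View pics/p2.png

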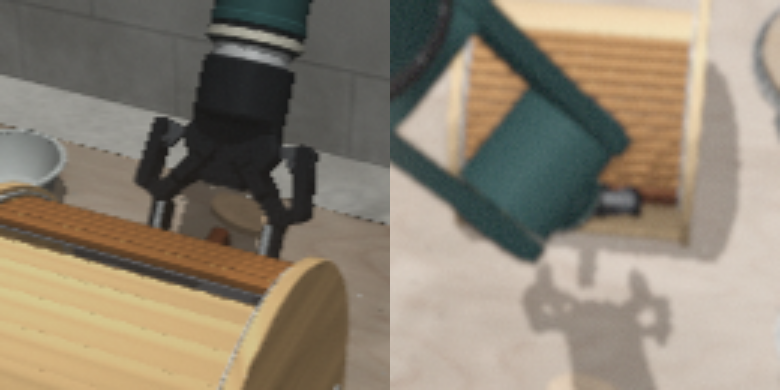

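The pull sits between the open fingers, near (217,235) in the left crop, about centred. Now I close.

```bash
python3 -m inch '[[0,0,0,0,0,0],[0,0,0,0,0,0],[0,0,0,0,0,0],[0,0,0,0,0,0],[0,0,0,0,0,0],[0,0,0,0,0,0],[0,0,0,0,0,0],[0,0,0,0,0,0]]' 0 40
python3 - <<'E'
from h import *
s=arm.get_state(); p=s["position"]; o=R.from_euler("xyz",s["orientation"],degrees=True)
G=p-o.apply([0,0,.019]); b=R.from_euler("z",-YAW,degrees=True).apply(G-np.r_[BOX,0]); r=np.hypot(b[0],b[2]-.055);a=np.arctan2(b[2]-.055,-b[0])
print(b,r,a)
c=None
for k in range(1,6):
    sh=.26*k; phi=57+43*k/5
    th=a+sh; q=box(-r*np.cos(th),b[1],.055+r*np.sin(th))+tool(phi).apply([0,0,.019])
    c=rows(q,tool(phi),6,c)
E
```

```text
t: 5.9
position: [0.468, -0.2337, 0.0718]
orientation: [-179.4, -32.8, 2.7]
contact_force: [-2.4, 6.8, 8.4]
opening: 0.176
finger_force: 40.0
[-0.15938604  0.00189459  0.08774387] 0.16271468832143007 0.2026183921996364
6 x [0.48, 0.0, -0.47, -0.11, -1.4, 0.02]
6 x [0.53, -0.0, -0.41, -0.0, -1.43, 0.0]
6 x [0.57, -0.0, -0.34, 0.0, -1.43, 0.0]
6 x [0.6, 0.0, -0.27, 0.0, -1.43, -0.0]
6 x [0.63, -0.0, -0.2, 0.0, -1.43, -0.0]
```

```bash
python3 -m inch '[[0.48,0,-0.47,0,-1.4,0],[0.48,0,-0.47,0,-1.4,0],[0.48,0,-0.47,0,-1.4,0],[0.48,0,-0.47,0,-1.4,0],[0.48,0,-0.47,0,-1.4,0],[0.48,0,-0.47,0,-1.4,0]]'
python3 -m inch '[[0.53,0,-0.41,0,-1.4,0],[0.53,0,-0.41,0,-1.4,0],[0.53,0,-0.41,0,-1.4,0],[0.53,0,-0.41,0,-1.4,0],[0.53,0,-0.41,0,-1.4,0],[0.53,0,-0.41,0,-1.4,0]]'
python3 - <<'E'
from h import *
s=arm.get_state(); p=s["position"]; o=R.from_euler("xyz",s["orientation"],degrees=True)
G=p-o.apply([0,0,.019]); b=R.from_euler("z",-YAW,degrees=True).apply(G-np.r_[BOX,0]); r=np.hypot(b[0],b[2]-.055);a=np.arctan2(b[2]-.055,-b[0])
print(b,r,a-.2,s["joints"].round(1))
c=None
for k in range(3,6):
    sh=.26*k; phi=57+43*k/5
    th=.2026+sh; q=box(-.1627*np.cos(th),.0019,.055+.1627*np.sin(th))+tool(phi).apply([0,0,.019])
    c=rows(q,tool(phi),6,c)
E
```

```text
t: 6.5
position: [0.4785, -0.2333, 0.1093]
orientation: [-179.4, -24.2, 2.7]
contact_force: [11.8, 8.5, -10.9]
opening: 0.18
finger_force: 39.1
t: 7.1
position: [0.4987, -0.2325, 0.143]
orientation: [-179.4, -15.7, 2.8]
contact_force: [5.4, 5.9, -8.1]
opening: 0.18
finger_force: 39.6
[-0.12342475  0.00167612  0.16129218] 0.16288552694744218 0.5109547662577247 [-39.7  17.1 109.6  16.1  43.2  36.7]
6 x [0.6, -0.0, -0.36, -0.1, -1.41, 0.04]
6 x [0.6, -0.0, -0.27, 0.0, -1.43, -0.0]
6 x [0.63, -0.0, -0.2, 0.0, -1.43, -0.0]
```

Going to plan.

```bash
python3 -m inch '[[0.58,0,-0.35,0,-1.4,0],[0.58,0,-0.35,0,-1.4,0],[0.58,0,-0.35,0,-1.4,0],[0.58,0,-0.35,0,-1.4,0],[0.58,0,-0.35,0,-1.4,0],[0.58,0,-0.35,0,-1.4,0],[0.6,0,-0.27,0,-1.4,0],[0.6,0,-0.27,0,-1.4,0],[0.6,0,-0.27,0,-1.4,0],[0.6,0,-0.27,0,-1.4,0],[0.6,0,-0.27,0,-1.4,0],[0.6,0,-0.27,0,-1.4,0]]'
python3 - <<'E'
from h import *
s=arm.get_state(); p=s["position"]; o=R.from_euler("xyz",s["orientation"],degrees=True)
G=p-o.apply([0,0,.019]); b=R.from_euler("z",-YAW,degrees=True).apply(G-np.r_[BOX,0]); r=np.hypot(b[0],b[2]-.055);a=np.arctan2(b[2]-.055,-b[0])
print(b,r,a-.2,s["joints"].round(1))
c=None
for sh in (1.4,):
    phi=100
    th=.2026+sh; q=box(-.1627*np.cos(th),.0019,.055+.1627*np.sin(th))+tool(phi).apply([0,0,.019])
    c=rows(q,tool(phi),9,c)
E
```

```text
t: 8.3
position: [0.5624, -0.2301, 0.1894]
orientation: [-179.5, 1.2, 2.9]
contact_force: [-0.3, 1.8, -6.1]
opening: 0.182
finger_force: 39.5
[-0.05418469  0.00120841  0.20844427] 0.1627302222533121 1.0313421247792822 [-28.6  24.1  87.3  -0.2  69.9  58.5]
9 x [0.62, -0.0, -0.16, -0.05, -0.98, 0.04]
```

```bash
python3 -m inch '[[0.62,0,-0.2,0,-1,0],[0.62,0,-0.2,0,-1,0],[0.62,0,-0.18,0,-1,0],[0.62,0,-0.16,0,-1,0],[0.62,0,-0.16,0,-1,0],[0.62,0,-0.16,0,-1,0],[0.62,0,-0.14,0,-1,0],[0.62,0,-0.12,0,-1,0],[0.62,0,-0.12,0,-1,0]]'
python3 -m inch '[[0,0,0,0,0,0],[0,0,0,0,0,0],[0,0,0,0,0,0],[0,0,0,0,0,0],[0,0,0,0,0,0],[-0.5,0,-1.5,0,0,0],[-0.5,0,-2,0,0,0],[-0.5,0,-2,0,0,0],[-0.5,0,-2,0,0,0],[-0.5,0,-1,0,0,0]]' 1
python3 - <<'E'
from h import *
import cv2
s=arm.get_state();print(s["joints"].round(1),s["position"])
c=rows(box(-.17,.28,.30),tool(90),11)
E
```

```text
t: 9.2
position: [0.6209, -0.2279, 0.1993]
orientation: [-179.6, 10.1, 3.0]
contact_force: [-2.9, 4.1, -9.0]
opening: 0.181
finger_force: 39.4
t: 10.2
position: [0.6119, -0.23, 0.2919]
orientation: [-179.8, 9.7, 3.0]
contact_force: [0.2, 0.3, -0.1]
opening: 1.002
finger_force: 0.0
[-24.2  27.9  66.8  -4.2  94.   62.8] [ 0.61194049 -0.23001715  0.29191502]
11 x [-1.49, -2.56, 0.07, -0.01, 0.88, 0.04]
```

```bash
python3 -m inch '[[-1.5,-2.6,0,0,0.9,0],[-1.5,-2.6,0,0,0.9,0],[-1.5,-2.6,0,0,0.9,0],[-1.5,-2.6,0,0,0.9,0],[-1.5,-2.6,0,0,0.9,0],[-1.5,-2.6,0,0,0.9,0],[-1.5,-2.6,0,0,0.9,0],[-1.5,-2.6,0,0,0.9,0],[-1.5,-2.6,0,0,0.9,0],[-1.5,-2.6,0,0,0.9,0],[-1.5,-2.6,0,0,0.9,0]]' 0 40
python3 - <<'E'
from h import *
import cv2
im=arm.snapshot("scene");im2=arm.snapshot("top")
cv2.imwrite("pics/top1.png",im2[:,:,::-1])
cv2.imwrite("pics/p3.png",cv2.hconcat([cv2.resize(im[120:340,130:330],(354,390)),cv2.resize(im2[120:230,205:320],(408,390),interpolation=cv2.INTER_CUBIC)])[:,:,::-1])
E
```

```text
t: 11.3
position: [0.4314, 0.0482, 0.306]
orientation: [-179.7, -0.1, 3.0]
contact_force: [0.4, 0.7, 0.3]
opening: 0.003
finger_force: 0.0
```

View pics/p3.png

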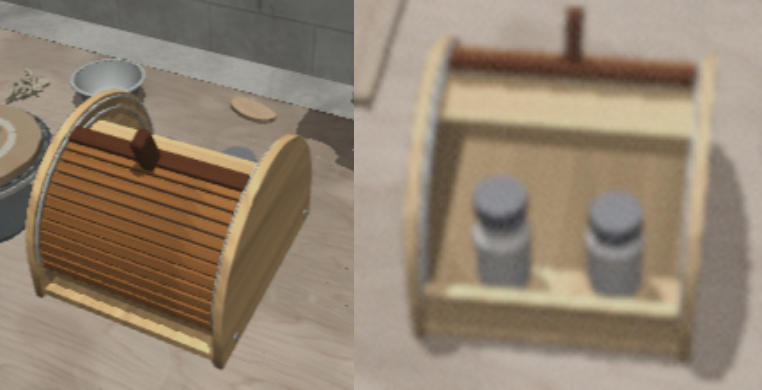

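Shutter fully open. The two jars are visible: left cap top near (246.4,174.4) and right cap top near (278.6,178.7) in the top picture; the left one looks proud. I measure both.

Run:
```python
from h import *
import cv2
I=lambda p:R.from_euler("z",-YAW,degrees=True).apply(p-np.r_[BOX,0]).round(4)
im=cv2.imread("pics/top1.png").astype(int)
B,G,Rr=im[...,0],im[...,1],im[...,2]
m=((Rr-B<12)&(G<125)).astype(np.uint8); m[:165]=0;m[205:]=0;m[:,:232]=0;m[:,292:]=0
n,l,st,ce=cv2.connectedComponentsWithStats(m)
for k in range(1,n):
    if st[k,4]>20: print(st[k],ce[k].round(1))
for u,v in((246.4,174.4),(278.6,178.7)):
    for z in(.110,.122): print(u,z,I(ray("top",u,v,z)))
# profile down each jar axis
for u in(246,278): print(u,im[165:206,u-2:u+3].mean((1,2)).round().astype(int).tolist())
for y in(.052,-.052):
    for z in(.11,.122,.102,.085): print(y,z,proj("top",box(-.06,y,z)).round(1))
```

```text
[239 177  15  10  96] [246.4 182.2]
[272 181  14   9  77] [278.8 186. ]
[240 188  14  12 122] [247.1 194.5]
[272 190  14  13 130] [278.3 196.8]
246.4 0.11 [-0.0526  0.0505  0.11  ]
246.4 0.122 [-0.0629  0.0487  0.122 ]
278.6 0.11 [-0.06   -0.0502  0.11  ]
278.6 0.122 [-0.0703 -0.0509  0.122 ]
246 [142, 141, 143, 143, 143, 143, 142, 142, 143, 143, 142, 143, 143, 143, 133, 114, 85, 67, 65, 75, 93, 109, 128, 140, 145, 137, 122, 112, 108, 107, 107, 108, 108, 107, 110, 125, 160, 184, 186, 164, 126]
278 [129, 128, 129, 129, 128, 130, 127, 130, 131, 137, 141, 142, 141, 142, 143, 143, 145, 142, 141, 129, 105, 81, 73, 76, 102, 130, 142, 136, 120, 110, 108, 107, 108, 107, 107, 107, 107, 109, 129, 165, 185]
0.052 0.11 [245.6 176.2]
0.052 0.122 [245.4 173.6]
0.052 0.102 [245.7 177.9]
0.052 0.085 [245.9 181.4]
-0.052 0.11 [279.2 178.7]
-0.052 0.122 [279.3 176.2]
-0.052 0.102 [279.2 180.4]
-0.052 0.085 [279.1 184. ]
```

Left cap is the proud one (both jars then share box x ≈ −0.061). I press at box (−0.063, 0.048) with shut fingers.

Run:
```python
from h import *
c=rows(box(-.063,.048,.26),tool(90),10)
c=rows(box(-.063,.048,.14),tool(90),8,c)
```

```text
10 x [1.11, 2.4, 0.45, -0.04, 0.0, 0.05]
8 x [-0.0, -0.0, 1.5, 0.0, 0.0, 0.0]
```

```bash
python3 -m inch '[[1.1,2.4,0.45,0,0,0],[1.1,2.4,0.45,0,0,0],[1.1,2.4,0.45,0,0,0],[1.1,2.4,0.45,0,0,0],[1.1,2.4,0.45,0,0,0],[1.1,2.4,0.45,0,0,0],[1.1,2.4,0.45,0,0,0],[1.1,2.4,0.45,0,0,0],[1.1,2.4,0.45,0,0,0],[1.1,2.4,0.45,0,0,0]]'
python3 -m inch '[[0,0,1.5,0,0,0],[0,0,1.5,0,0,0],[0,0,1.5,0,0,0],[0,0,1.5,0,0,0],[0,0,1.5,0,0,0],[0,0,1.5,0,0,0],[0,0,1.5,0,0,0],[0,0,1.3,0,0,0],[0,0,0,0,0,0]]'
python3 - <<'E'
from h import *
import cv2
rows(box(-.063,.048,.14),tool(90),1)
im=arm.snapshot("scene");im2=arm.snapshot("top")
cv2.imwrite("pics/p4.png",cv2.hconcat([cv2.resize(im[120:340,130:330],(354,390)),cv2.resize(im2[120:230,205:320],(408,390),interpolation=cv2.INTER_CUBIC)])[:,:,::-1])
E
```

```text
t: 12.4
position: [0.5552, -0.1881, 0.2593]
orientation: [-179.7, -0.0, 3.0]
contact_force: [-0.2, 0.0, -0.4]
opening: -0.003
finger_force: 0.0
t: 13.3
position: [0.5536, -0.1855, 0.1396]
orientation: [-179.6, 0.1, 3.0]
contact_force: [-0.4, 0.1, -0.1]
opening: -0.001
finger_force: 0.0
1 x [-0.17, -0.17, -0.04, -0.39, 0.14, 0.36]
```

View pics/p4.png

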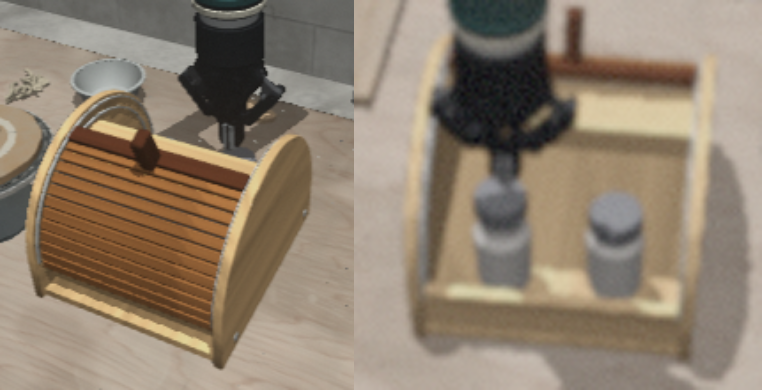

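Fingertips stand right over the left cap, clear of the cheek. Pressing down gently.

```bash
python3 -m inch '[[-0.1,-0.1,0.4,0,0,0],[-0.1,-0.1,0.4,0,0,0],[0,0,0.4,0,0,0],[0,0,0.3,0,0,0],[0,0,0.3,0,0,0],[0,0,0.3,0,0,0],[0,0,0.3,0,0,0],[0,0,0.2,0,0,0]]'
python3 -m inch '[[0,0,0.2,0,0,0],[0,0,0.1,0,0,0],[0,0,0.1,0,0,0],[0,0,0,0,0,0]]'
```

```text
t: 14.2
position: [0.5529, -0.1836, 0.1157]
orientation: [-179.7, -0.0, 3.0]
contact_force: [-2.5, 0.3, 6.1]
opening: 0.001
finger_force: 3.0
t: 14.6
position: [0.5528, -0.1836, 0.1117]
orientation: [-179.7, -0.0, 3.0]
contact_force: [-1.7, 0.7, 5.0]
opening: -0.002
finger_force: 2.2
```

Sliding at about 6 N, as expected. On to the stop.

```bash
python3 -m inch '[[0,0,0.1,0,0,0],[0,0,0.1,0,0,0],[0,0,0,0,0,0]]'
python3 -m inch '[[0,0,0.1,0,0,0],[0,0,0,0,0,0]]'
```

```text
t: 14.9
position: [0.5529, -0.1836, 0.11]
orientation: [-179.7, -0.0, 3.0]
contact_force: [-2.1, 0.8, 7.7]
opening: 0.001
finger_force: 4.0
t: 15.1
position: [0.5529, -0.1837, 0.1099]
orientation: [-179.7, -0.1, 3.0]
contact_force: [-4.0, 1.5, 15.2]
opening: 0.001
finger_force: 7.7
```

```bash
python3 -m inch '[[0,0,0.1,0,0,0],[0,0,0,0,0,0]]'
python3 -m inch '[[0,0,-0.5,0,0,0],[0,0,-1.5,0,0,0],[0,0,-2,0,0,0],[0,0,-2,0,0,0],[0,0,-2,0,0,0],[0,0,-2,0,0,0],[0,0,-2,0,0,0],[0,0,-2,0,0,0],[0,0,-2,0,0,0]]'
python3 -m inch '[[-1.1,-2.4,0,0,0,0],[-1.1,-2.4,0,0,0,0],[-1.1,-2.4,0,0,0,0],[-1.1,-2.4,0,0,0,0],[-1.1,-2.4,0,0,0,0],[-1.1,-2.4,0,0,0,0],[-1.1,-2.4,0,0,0,0],[-1.1,-2.4,0,0,0,0],[-1.1,-2.4,0,0,0,0],[0,0,0,0,0,0]]'
python3 - <<'E'
from h import *
import cv2
im=arm.snapshot("scene");im2=arm.snapshot("top")
cv2.imwrite("pics/p5.png",cv2.hconcat([cv2.resize(im[120:340,130:330],(354,390)),cv2.resize(im2[120:230,205:320],(408,390),interpolation=cv2.INTER_CUBIC)])[:,:,::-1])
b=cv2.imread("pics/top0.png").astype(int)
d=np.abs(im2[:,:,::-1].astype(int)-b).max(2)
for n,(x0,x1,y0,y1) in dict(bowl=(325,376,230,278),pot=(143,172,190,220),rib=(248,286,260,286)).items(): print(n,(d[y0:y1,x0:x1]>40).sum())
E
```

```text
t: 15.3
position: [0.553, -0.1837, 0.1098]
orientation: [-179.7, -0.1, 3.0]
contact_force: [-5.9, 2.4, 23.5]
opening: -0.0
finger_force: 11.5
t: 16.2
position: [0.5527, -0.1843, 0.2678]
orientation: [-179.7, -0.0, 3.0]
contact_force: [0.5, 0.6, 0.2]
opening: 0.001
finger_force: 0.0
t: 17.2
position: [0.4407, 0.0284, 0.2681]
orientation: [-179.6, 0.0, 3.1]
contact_force: [0.4, -0.5, 0.5]
opening: -0.003
finger_force: 0.0
bowl 0
pot 0
rib 0
```

View pics/p5.png

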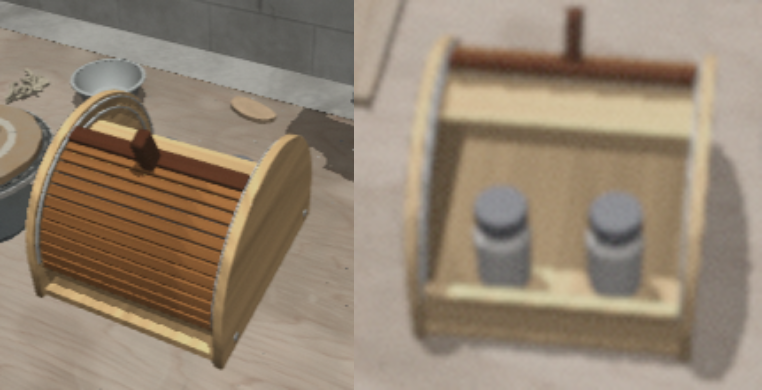

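Both caps are now level, the shutter is still fully open, and the bowl, pot and rib have not moved.

```bash
python3 -c "
from rig import arm
print(arm.job_done())"
```

```text
the job is handed in; nothing more can be done
None
```

The job is handed in: the shutter is fully open and stays there by itself, the proud left cap is pressed down to its stop so both jars are shut, and the bowl, pot and rib were not disturbed (about 17 s of the 51 s used).

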